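Load the stepped praline chest

TASK

Load the dark wooden chest for the shop: the three white praline trays go in so that each lies level on its own step, the shortest on the floor, the middle one on the lower ledges and the longest on the upper ledges, and then the lid goes on, fully home. Keep the trays upright so that no praline slides out, and leave the roll of stickers and the white tub where they stand.

Things in the scene. Friction and masses are not known exactly. Their poses are not given: they have to be found in the camera images.
- chest: open dark wooden chest, brass corners, fixed, 100 (x) x 170 (y) x 88 mm high (rim). Inside 86 wide (x), stepped at both y ends: 104 long at the floor (6 above its origin), 130 long above the lower ledges (32 above the origin), 156 long above the upper ledges (58 above the origin). Origin: centre of underside; y long axis, z up; symmetric.
- tray_short: shortest white tray, six round pralines, 78 (x) x 96 (y) mm; goes on the chest's floor (its origin 6 mm above the chest's). Bridge handle across its middle: bar along x, 9 thick (y), top 24 above the underside, slot below 12; pinch it across the 9, tips 12 below its top. Walls 12 high. 0.11-0.23 kg. Origin: centre of underside; y long axis, z up; symmetric.
- tray_middle: middle white tray, twelve square pralines, 78 (x) x 122 (y) mm; goes on the lower ledges (its origin 32 mm above the chest's). Bridge handle across its middle: bar along x, 9 thick (y), top 24 above the underside, slot below 12; pinch it across the 9, tips 12 below its top. Walls 12 high. 0.11-0.23 kg. Origin: centre of underside; y long axis, z up; symmetric.
- tray_long: longest white tray, eight chocolate sticks, 78 (x) x 148 (y) mm; goes on the upper ledges (its origin 58 mm above the chest's). Bridge handle across its middle: bar along x, 9 thick (y), top 24 above the underside, slot below 12; pinch it across the 9, tips 12 below its top. Walls 12 high. 0.11-0.23 kg. Origin: centre of underside; y long axis, z up; symmetric.
- lid: dark wooden chest lid, right way up: board 100 (x) x 170 (y) x 8 mm over a lip 78 x 148 x 4 that drops inside the rim (home: its origin 84 mm above the chest's). Handle bar along x, 66 long, 12 thick (y), 22 to 34 above the origin, on two brass posts; pinch it across the 12. 0.17-0.35 kg. Origin: centre of the lip's underside; y long axis, z up; symmetric.
- labels: loose bystander: roll of round-labelled stickers standing on end, 68 mm across, 46 high; origin at the centre of its underside
- tub: loose bystander: open white tub, 110 x 126 mm, 98 high; origin at the centre of its underside
There are look-alikes about, which are no part of the job. Leave any pink look-alike of the tray_short alone.

How it is judged (in metres and radians):
On the way, in this order (a step that is already met when the one before it is completed fails the run):
1. short tray seated in the chest (horizontal distance between tray_short and chest below 0.009 m and z of tray_short in the frame of chest between 0.003 and 0.009 m and angle between the y axis of tray_short and the y axis of chest, either way round below 0.12 rad and angle between tray_short's own z axis and vertical below 0.05 rad), for 0.2 s.
2. middle tray seated in the chest (horizontal distance between tray_middle and chest below 0.009 m and z of tray_middle in the frame of chest between 0.029 and 0.035 m and angle between the y axis of tray_middle and the y axis of chest, either way round below 0.12 rad and angle between tray_middle's own z axis and vertical below 0.05 rad), for 0.2 s.
3. long tray seated in the chest (horizontal distance between tray_long and chest below 0.009 m and z of tray_long in the frame of chest between 0.055 and 0.061 m and angle between the y axis of tray_long and the y axis of chest, either way round below 0.12 rad and angle between tray_long's own z axis and vertical below 0.05 rad), for 0.2 s.
At the end, for the whole second after the job is handed in: The trays and the lid rest released in the chest, each within 9 mm of its centre in plan, within 3 mm of its seated height (short: floor, middle: lower ledges, long: upper ledges, lid: home on the rim), within 0.12 rad of the chest in yaw and level within 0.05 rad (all of step 1 and all of step 2 and all of step 3 and horizontal distance between lid and chest below 0.009 m and z of lid in the frame of chest between 0.081 and 0.087 m and angle between the y axis of lid and the y axis of chest, either way round below 0.12 rad and angle between lid's own z axis and vertical below 0.05 rad and linear speed of each of tray_short, tray_middle, tray_long, lid below 0.02 m/s and contact force between each of tray_short, tray_middle, tray_long, lid and the fingers below 0.1 N); the robot touches nothing.
It fails at once if a tray is tipped more than 0.45 rad, so that pralines slide out (angle between any of tray_short, tray_middle, tray_long's own z axis and vertical above 0.45 rad).
It fails at once if the roll of stickers or the tub is moved more than 30 mm (distance of any of labels, tub from where it was at the start of the episode above 0.03 m).
It also fails if it takes over 128 s, if anything falls off the work surface, if the arm or the gripper's body presses on something with over 40 N, if the wrist force passes 120 N, or if a joint passes its speed limit or range.

ROBOT

A 6-joint arm with a two-finger parallel gripper is mounted at the origin on a cart in front of the work surface, level with it; the furniture and walls round the work are solid. World frame = base frame: x ahead of the robot, y to its left, z up, the work surface at z = 0. Lengths are in mm, angles in rad, forces in N, time in s.
With the tool pointing down it reaches from about 275 to 1000 mm from the base axis. Payload 8.4 kg.
Tool frame: the origin (TCP) lies at the very end of the fingers, on their centre line; the grasp point (between the pads) lies 19 mm behind it; z points along the fingers, y is the line along which they close (so a half turn about z gives the same grasp; the last joint's range is limited). The gripper opens to 85 mm and grips with 20 to 120 N. Pads are 22 mm wide; open, the fingers measure 114 mm over their backs; the gripper's body (76 mm by 85 mm) begins 54 mm behind the grasp point. The pads swing forward as they close: fully open they stand 13 mm farther back than shut.
Start: joints at [-1.182, 0.353, 1.633, -0, 1.155, -0.002], TCP at [238.079, -577.881, 231.281] pointing down, gripper open.
Joint ranges: [-2.63, 2.63], [-0.92, 2.1], [0.06, 2.66], [-1.3, 4.44], [0, 2.69], [-3.02, 3.02]. Speed limits (rad/s): [2.22, 2.22, 2.79, 3.14, 3.14, 3.14].

INTERFACE

Orientations are given as [roll, pitch, yaw] about the fixed x, y, z axes, in that order (R = Rz(yaw) Ry(pitch) Rx(roll)).
In Python, from rig import sensors, grab_frame, camera_params, order gives the robot as it stands. The module is installed in compiled form; this text tells all that it offers.
- The arm moves only by the tool move_arm, never from a script. Its argument "motion" is a list of rows, each a list of 7 numbers: the turn, a rotation vector about the tool's x, y, z in parts of the range, where 1.0 means pi rad, then the shift along the tool's x, y, z in parts of the range, where 1.0 means 50 cm, then the finger opening in m, from 0 to 0.0854. A call has 1 to 8 rows; each row is the pose to reach, as a shift and turn from the pose commanded when the call began, along the tool's axes at that moment; what a row does not reach only later rows make up. A row lasts 1/8 s, in which the tool goes at most 62.5 mm and 10.7 degrees, less where a joint would pass 70% of its speed; a pose out of reach is approached as far as the arm can. Shift and turn numbers lie between -1 and 1, and a call with a number outside is refused. A call with a gripper value outside its range is refused whole. The fingers move at their own pace and stop on an object; "grip_force" is the grip in N (left out, the last holds). Time passes only in rows, so rows that repeat a pose let the fingers close. It gives the time, the measured TCP pose, the force, the opening and the grip force at its end, in the units of the state.
- sensors.sense(): the state, without advancing time (a new reading comes with each control period).
- grab_frame(name): name is "side" or "top" or "wrist"; returns (picture, depth): 384x512x3 uint8, red, green, blue; 384x512 float32, mm along the optical axis (not along the pixel's ray), 0 where there is no reading.
- camera_params(name): a dict with "camera_matrix" (3x3 intrinsics, pixels), "world_from_camera" (4x4, takes a point from camera to world coordinates). Camera axes: x right, y down, z forward; pixel columns grow to the right and rows downward; lengths in mm; the calibration is good to about 2 mm. A picture is of the moment at which its call begins: read the wrist's pose just before it. camera_params takes no time and is no camera call; for the wrist camera it gives the pose at the moment of the call.
- order.sign_off(): hands the job in; it is judged then, once.
The state is a dict: "clock": time; "qpos": joint angles; "qvel": joint speeds; "joint_efforts": joint torques, N m; "eef_pos": TCP position; "tcp_rot": TCP orientation; "contact_force": force on the tool from outside, world axes, zero at the start; "wrist_torque": the same for the moment, N m; "opening": opening from 0.0 (shut) to 1.0 (fully open); "grasp_force": force on a finger pad.
Only numpy, scipy, OpenCV 4.12 (cv2) and the standard library are available. Lean on these libraries where they do the work, as an engineer would, in place of code of your own. Each camera call takes 0.05 s, during which the arm holds its last target. There are 200 camera calls.

## Working session

There is one attempt and no reset: what is moved stays moved. The work goes in short steps, Python scripts to look and compute and a tool call to move; the robot and the scene stay as the last step left them, time stands still between calls to the robot, and variables do not carry over. Pictures are saved under pics/ and viewed, at most 14 in all, crops included, and the job is handed in when it is done.

Besides the shell and the picture viewer there is one more tool, called after ">>>" as name(argument=value, ...) on one line, values as JSON. move_arm: Moves the arm, as the interface text tells. Its arguments: {"type":"object","properties":{"motion":{"type":"array","items":{"type":"array","items":{"type":"number"}}},"grip_force":{"type":"number"}},"required":["motion"]}

```bash
mkdir -p pics; python3 - <<'E'
from rig import sensors, grab_frame, camera_params
import cv2,numpy as np
print(sensors.sense())
for n in ("top","side","wrist"):
    p,d=grab_frame(n); c=camera_params(n)
    np.savez(f"{n}0.npz",p=p,d=d,K=c["camera_matrix"],T=c["world_from_camera"])
    cv2.imwrite(f"pics/{n}0.png",p[...,::-1])
    print(n,np.round(c["camera_matrix"],1).tolist(),np.round(c["world_from_camera"],3).tolist(),(d>0).mean())
E
```

```text
{'clock': 0.0, 'qpos': array([-1.18241395e+00,  3.53633571e-01,  1.63417824e+00,  6.51909720e-07,
        1.15519569e+00, -2.42123207e-03]), 'qvel': array([ 0.00022049, -0.00104665,  0.00311419,  0.00213739, -0.00078875,
       -0.00155533]), 'joint_efforts': array([-2.42853464e-03, -6.05253482e+01, -3.42067838e+01, -1.54900708e-04,
        9.49464535e-03,  9.46552490e-07]), 'eef_pos': array([ 237.88076414, -577.41915065,  230.55191434]), 'tcp_rot': array([-3.14017781e+00, -4.02172380e-06,  3.90803345e-01]), 'contact_force': array([-0.37671027, -0.23020289,  0.88283291]), 'wrist_torque': array([ 0.04232725, -0.00676963, -0.02523242]), 'grasp_force': 0.0, 'opening': 0.9946129243442834}
top [[359.5, 0.0, 256.4], [0.0, 359.5, 190.4], [0.0, 0.0, 1.0]] [[0.025, -0.996, 0.086, 417.325], [-1.0, -0.026, -0.017, -16.799], [0.019, -0.086, -0.996, 1142.982], [0.0, 0.0, 0.0, 1.0]] 0.995819091796875
side [[455.3, 0.0, 256.2], [0.0, 455.3, 193.4], [0.0, 0.0, 1.0]] [[-0.887, -0.305, 0.347, 1.657], [-0.462, 0.587, -0.666, 937.83], [-0.001, -0.75, -0.661, 1007.95], [0.0, 0.0, 0.0, 1.0]] 0.969970703125
wrist [[296.5, 0.0, 253.5], [0.0, 296.5, 193.2], [0.0, 0.0, 1.0]] [[0.38, -0.874, -0.302, 316.207], [-0.925, -0.36, -0.123, -546.116], [-0.001, 0.326, -0.945, 373.358], [0.0, 0.0, 0.0, 1.0]] 0.9958445231119791
```

View pics/top0.png

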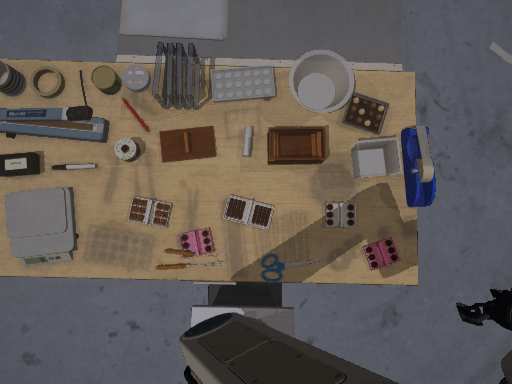

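View pics/side0.png

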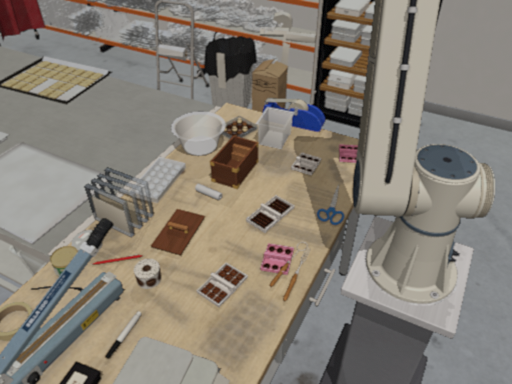

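Top view (up = +x, left = +y): lid at (188,143), chest (297,145), long tray (248,211), middle tray (150,211), short white tray (341,214), pink look-alikes (197,243) and (381,253), tub (378,157), stickers (125,149). The side view confirms this.

```bash
cat > h.py <<'E'
import numpy as np,cv2
from rig import sensors, grab_frame, camera_params
def shot(n,save=None):
    c=camera_params(n); p,d=grab_frame(n)
    if save: cv2.imwrite(f"pics/{save}.png",p[...,::-1])
    return p,d,c["camera_matrix"],c["world_from_camera"]
def rays(K,T,uv):
    uv=np.asarray(uv,float).reshape(-1,2)
    return np.c_[(uv-[K[0,2],K[1,2]])/[K[0,0],K[1,1]],np.ones(len(uv))]@T[:3,:3].T
def plane(K,T,uv,z):
    r=rays(K,T,uv); return T[:3,3]+r*((z-T[2,3])/r[:,2])[:,None]
def cloud(d,K,T):
    v,u=np.mgrid[:d.shape[0],:d.shape[1]]
    return (T[:3,3]+rays(K,T,np.c_[u.ravel(),v.ravel()])*d.reshape(-1,1)).reshape(*d.shape,3)
def proj(K,T,P):
    q=(np.atleast_2d(P)-T[:3,3])@T[:3,:3]; return (q/q[:,2:])[:,:2]*[K[0,0],K[1,1]]+[K[0,2],K[1,2]]
def rect(xy):
    (c,s,a)=cv2.minAreaRect(np.float32(xy)); b=cv2.boxPoints((c,s,a)); e=b[1]-b[0]; f=b[2]-b[1]
    l=e if np.hypot(*e)>np.hypot(*f) else f
    return np.round(c,1),np.round(sorted(s),1),round(float((np.arctan2(l[1],l[0]))%np.pi),4) # angle of long axis
E
python3 - <<'E'
from h import *
R={}
for n in("top","side"):
    f=np.load(n+"0.npz");p,d,K,T=[f[k] for k in("p","d","K","T")];W=cloud(d,K,T)
    tz=W[...,2][(abs(W[...,2])<15)&(W[...,0]>300)]
    print(n,"table z",np.median(tz),tz.std())
    R[n]=(p,W)
p,W=R["top"]
box=dict(lid=(155,120,225,165),chest=(263,122,330,168),long=(218,190,280,233),mid=(124,192,178,230),short=(322,198,358,230),tub=(352,132,404,182),labels=(110,135,140,163))
for k,(a,b,c,e) in box.items():
    for n in("top","side"):
        if n=="top":
            w=W[b:e,a:c].reshape(-1,3)
            lo,hi=w.min(0),w.max(0)
        else:
            w=R["side"][1].reshape(-1,3)
            w=w[(w[:,0]>lo[0])&(w[:,0]<hi[0])&(w[:,1]>lo[1])&(w[:,1]<hi[1])]
        w=w[(w[:,2]>6)&(w[:,2]<150)]
        print(k,n,len(w),*rect(w[:,:2]),"z",np.round(np.percentile(w[:,2],[5,25,50,75,95,99]),1))
E
```

```text
top table z 0.47637946954341714 4.072976192581957
side table z 0.48896716761157677 4.718586303743896
lid top 1661 [674.4 190.5] [131.2 170.2] 1.7073 z [ 8.7 10.9 12.5 14.1 27.1 35.2]
lid side 2222 [575.2 140.2] [313.8 314.4] 0.001 z [ 7.5 10.3 12.3 14.6 27.6 34.8]
chest top 1877 [ 653.3 -156.1] [108.8 197.6] 1.6582 z [ 6.8 13.1 51.8 79.8 89.7 91.4]
chest side 2001 [ 582.1 -141.7] [251.1 328.8] 0.0043 z [ 7.8 20.2 49.5 73.1 88.3 91.5]
long top 757 [446.7 -18.5] [109.8 184. ] 1.6188 z [ 6.7  8.8 10.5 12.6 24.2 26.3]
long side 696 [433.4 -11.6] [ 99.5 164.3] 1.3527 z [ 6.6  8.6 10.5 12.8 23.2 26.6]
mid top 658 [450.3 296.1] [102.5 123. ] 1.4427 z [ 6.5  8.5 10.5 12.8 24.2 26.5]
mid side 1339 [439.9 181.5] [112.8 396.7] 1.5741 z [ 6.6  8.7 10.6 13.  23.5 26.6]
short top 379 [ 443.9 -301.6] [81.7 97. ] 1.5839 z [ 6.3  7.8 10.1 14.  25.5 27. ]
short side 517 [ 441.3 -182.9] [ 81.5 332.6] 1.5817 z [ 6.5  8.3 10.5 13.  23.9 26.4]
tub top 1257 [ 636.7 -416.1] [157.2 179.6] 1.6083 z [  8.6  32.   66.7  96.4 100.  101.7]
tub side 3562 [ 567.9 -263.2] [300.9 492.8] 1.5713 z [ 7.9 23.8 51.2 74.9 92.9 99.1]
labels top 474 [629.9 383.6] [66.9 91.5] 1.6086 z [14.9 41.6 45.2 46.9 49.  50.3]
labels side 2976 [551.5 211.1] [267.6 455.3] 1.5727 z [ 7.3 10.4 13.  23.4 47.1 49.4]
```

Careful with the scale: shifts go in shares of 50 cm and turns go in shares of pi rad. That gives: 0.295 m / 0.5 = 0.59, -0.176 m / 0.5 = -0.352, 0.391 rad / 3.1416 = 0.1245.

>>> move_arm(motion=[[0, 0, 0.1245, 0.59, -0.352, 0.14, 0.0854], [0, 0, 0.1245, 0.59, -0.352, 0.14, 0.0854], [0, 0, 0.1245, 0.59, -0.352, 0.14, 0.0854], [0, 0, 0.1245, 0.59, -0.352, 0.14, 0.0854], [0, 0, 0.1245, 0.59, -0.352, 0.14, 0.0854], [0, 0, 0.1245, 0.59, -0.352, 0.14, 0.0854], [0, 0, 0.1245, 0.59, -0.352, 0.14, 0.0854], [0, 0, 0.1245, 0.59, -0.352, 0.14, 0.0854]], grip_force=40)

```text
clock: 1.15
eef_pos: [443.6, -303.1, 161.3]
tcp_rot: [3.141, 0.0, 0.0]
contact_force: [0.0, 0.5, 0.3]
opening: 1.003
grasp_force: 0.0
```

```bash
python3 - <<'E'
from h import *
s=sensors.sense();print(s["clock"],s["eef_pos"],s["tcp_rot"],s["qpos"],s["contact_force"])
p,d,K,T=shot("wrist","w1");np.savez("w1.npz",p=p,d=d,K=K,T=T);print(T.round(3).tolist())
E
```

```text
1.15 [ 443.60415261 -303.12013913  161.31279084] [3.14134198e+00 2.51888151e-04 4.22128741e-04] [-6.02007169e-01  2.98848614e-01  1.88677201e+00 -4.27554351e-04
  9.56037582e-01  9.68613606e-01] [0.01241199 0.47460188 0.33203442]
[[-0.0, -0.945, -0.326, 528.174], [-1.0, 0.0, -0.001, -303.426], [0.001, 0.326, -0.945, 303.921], [0.0, 0.0, 0.0, 1.0]]
```

View pics/w1.png

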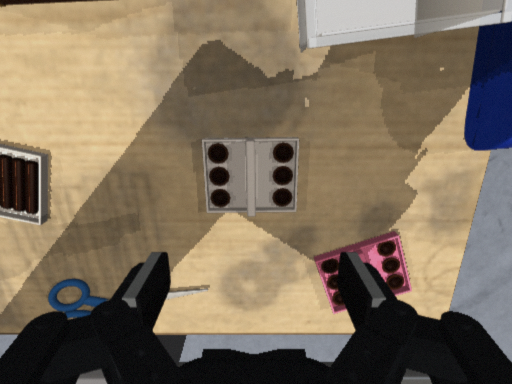

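```bash
cat >> h.py <<'E'
def tray(p,d,K,T,roi,tag="",zr=(5,30)):
    a,b,c,e=roi; W=cloud(d,K,T); hsv=cv2.cvtColor(p,cv2.COLOR_RGB2HSV)
    m=np.zeros(d.shape,bool); m[b:e,a:c]=True
    z=W[...,2]; o=m&(z>zr[0])&(z<zr[1])
    print(tag,"depth outline",*rect(W[o][:,:2]))
    wm=(m&(hsv[...,1]<50)&(hsv[...,2]>110)).astype(np.uint8)
    cs=cv2.findContours(wm,cv2.RETR_EXTERNAL,cv2.CHAIN_APPROX_NONE)[0]
    q=max(cs,key=cv2.contourArea)[:,0]
    for zz in (0,12): print("  white contour at z",zz,*rect(plane(K,T,q,zz)[:,:2]))
    h=o&(z>19); n,l,st,_=cv2.connectedComponentsWithStats(h.astype(np.uint8)); 
    h=l==1+np.argmax(st[1:,4]); w=W[h]
    print("  handle depth: z",np.percentile(w[:,2],[10,50,90]).round(1),"n",len(w),*rect(w[:,:2]),"median",np.median(w[:,:2],0).round(1))
def go(x,y,z,yaw):
    from scipy.spatial.transform import Rotation as Q
    s=sensors.sense(); R=Q.from_euler("xyz",s["tcp_rot"]); G=Q.from_euler("xyz",[np.pi,0,yaw])
    print("move",np.round((R.inv()*G).as_rotvec(),3).tolist(),np.round(R.inv().apply((np.array([x,y,z])-s["eef_pos"])/1000),4).tolist())
E
python3 - <<'E'
from h import *
f=np.load("w1.npz");p,d,K,T=[f[k] for k in("p","d","K","T")]
tray(p,d,K,T,(190,125,312,225),"short")
print(p[145,230],p[180,250],p[170,190],p[176,239])
E
```

```text
short depth outline [ 444.8 -300.7] [78.3 95.9] 1.5813
  white contour at z 0 [ 440.6 -300.5] [85.7 99.2] 1.5828
  white contour at z 12 [ 444.1 -300.7] [82.4 95.3] 1.5828
  handle depth: z [22.9 23.9 24.9] n 683 [ 445.2 -300.6] [ 9.  77.5] 0.0069 median [ 446.7 -300.3]
[136 127 118] [159 149 139] [133 116  84] [134 125 117]
```

White short tray at (250,175), handle vertical at u=250; pink look-alike at (362,272), clear of the descent.

In the tool's units: 0.149 m / 0.5 = 0.298, -0.0025 m / 0.5 = -0.005, -0.01 rad / 3.1416 = -0.0032.

>>> move_arm(motion=[[0, 0, -0.0032, 0.0024, -0.005, 0.1, 0.04], [0, 0, -0.0032, 0.0024, -0.005, 0.2, 0.04], [0, 0, -0.0032, 0.0024, -0.005, 0.26, 0.04], [0, 0, -0.0032, 0.0024, -0.005, 0.298, 0.04], [0, 0, -0.0032, 0.0024, -0.005, 0.298, 0.04], [0, 0, -0.0032, 0.0024, -0.005, 0.298, 0.0], [0, 0, -0.0032, 0.0024, -0.005, 0.298, 0.0], [0, 0, -0.0032, 0.0024, -0.005, 0.298, 0.0]], grip_force=40)

```text
clock: 2.2
eef_pos: [445.5, -301.1, 13.5]
tcp_rot: [3.14, -0.001, 0.01]
contact_force: [-2.2, -2.0, 6.9]
opening: 0.086
grasp_force: 42.3
```

In the tool's units: -0.207 m / 0.5 = -0.414, -0.144 m / 0.5 = -0.288.

>>> move_arm(motion=[[0, 0, 0, 0, 0, -0.06, 0.0], [0, 0, 0, 0, 0, -0.14, 0.0], [0, 0, 0, 0.02, -0.03, -0.22, 0.0], [0, 0, 0, 0.06, -0.09, -0.3, 0.0], [0, 0, 0, 0.11, -0.17, -0.38, 0.0], [0, 0, 0, 0.16, -0.24, -0.41, 0.0], [0, 0, 0, 0.192, -0.288, -0.414, 0.0], [0, 0, 0, 0.192, -0.288, -0.414, 0.0]])

```text
clock: 3.2
eef_pos: [540.4, -153.7, 219.9]
tcp_rot: [-3.142, -0.001, 0.012]
contact_force: [-0.3, -0.6, -3.0]
opening: 0.092
grasp_force: 41.2
```

```bash
python3 - <<'E'
from h import *
s=sensors.sense();print(s["clock"],s["eef_pos"],s["tcp_rot"],s["opening"],s["contact_force"])
p,d,K,T=shot("wrist","w2");np.savez("w2.npz",p=p,d=d,K=K,T=T)
E
```

```text
3.2 [ 540.43628422 -153.65612955  219.89621976] [-3.14152900e+00 -1.21497444e-03  1.24141510e-02] 0.0916921057666274 [-0.31524098 -0.56755884 -3.01062844]
```

View pics/w2.png

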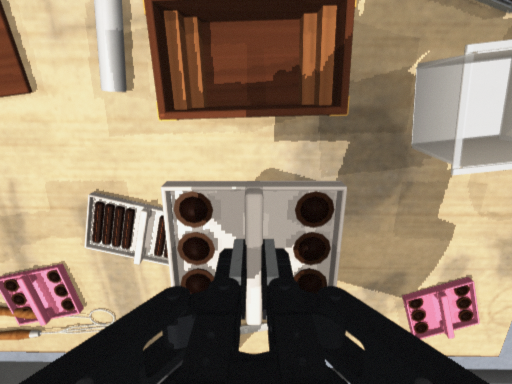

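The held short tray lies level; the chest is at u 148-352, v 0-118, with its far rim just cut off by the frame.

```bash
cat >> h.py <<'E'
def chest(d,K,T,roi):
    a,b,c,e=roi; W=cloud(d,K,T)[b:e,a:c].reshape(-1,3)
    for lo,hi in((84,93),(54,62),(28,36),(2,10)):
        w=W[(W[:,2]>lo)&(W[:,2]<hi)&(W[:,0]>590)&(W[:,0]<715)&(W[:,1]<-60)&(W[:,1]>-250)]
        print((lo,hi),len(w),"z50",np.median(w[:,2]).round(1),*rect(w[:,:2]),"min",np.percentile(w,.5,axis=0).round(1),"max",np.percentile(w,99.5,axis=0).round(1))
E
python3 - <<'E'
from h import *
for f,r in(("w2",(130,0,365,125)),("top0",(255,115,335,175)),("side0",(205,130,265,190))):
    f=np.load(f+".npz");chest(f["d"],f["K"],f["T"],r)
E
```

```text
(84, 93) 3728 z50 87.9 [ 649.6 -150.6] [ 94.6 172.4] 1.6108 min [ 600.3 -237.1   84.2] max [694.5 -64.1  89.9]
(54, 62) 3605 z50 58.1 [ 653.1 -150.5] [ 86.7 157. ] 1.6118 min [ 607.6 -229.7   54.2] max [698.6 -71.2  61.8]
(28, 36) 2868 z50 32.1 [ 653.  -150.4] [ 86.6 131.2] 1.6109 min [ 608.3 -216.6   28.2] max [698.1 -84.1  35.8]
(2, 10) 8128 z50 6.1 [ 645.5 -163.1] [102.6 128.9] 1.613 min [ 609.6 -202.8    4. ] max [696.8 -98.1   9.2]
(84, 93) 424 z50 88.2 [ 654.2 -152.1] [101.4 171.6] 1.6184 min [ 600.4 -236.8   84.2] max [707.1 -64.6  92.4]
(54, 62) 270 z50 58.7 [ 650.5 -151.2] [ 94.4 168.6] 1.6106 min [ 603.3 -232.8   54.6] max [699.9 -66.9  61.9]
(28, 36) 219 z50 32.5 [ 650.5 -153.1] [ 94.6 165.3] 1.6196 min [ 600.4 -224.9   28.2] max [699.3 -76.   35.9]
(2, 10) 777 z50 6.1 [ 650.3 -155.1] [120.6 188.3] 1.5523 min [ 591.  -244.5    2. ] max [698.8 -62.5   9.9]
(84, 93) 256 z50 87.4 [ 651.  -148.7] [103.6 175.9] 1.6195 min [ 596.9 -237.1   84.2] max [703.1 -60.6  92.7]
(54, 62) 197 z50 58.0 [ 647.5 -148.7] [ 98.9 176.9] 1.6026 min [ 597.4 -235.3   54. ] max [697.9 -60.5  62. ]
(28, 36) 151 z50 32.0 [ 647.6 -149.7] [100.9 179.2] 1.5763 min [ 596.8 -235.4   28. ] max [697.9 -61.   35.9]
(2, 10) 178 z50 5.7 [ 650.7 -151.7] [120.4 182.9] 1.5644 min [ 590.6 -240.1    2. ] max [709.1 -60.6  10. ]
```

```bash
cat >> h.py <<'E'
def held(f,roi,L,half=39):
    """far (+x or -x) wall line of held tray; camera side"""
    d,K,T=f["d"],f["K"],f["T"]; a,b,c,e=roi; W=cloud(d,K,T)[b:e,a:c].reshape(-1,3)
    s=sensors.sense(); tc=s["eef_pos"]; yaw=s["tcp_rot"][2]
    r=W[(W[:,2]>tc[2]-8)&(W[:,2]<tc[2]+6)]-tc
    C,S=np.cos(yaw),np.sin(yaw); xy=np.c_[C*r[:,0]+S*r[:,1],S*r[:,0]-C*r[:,1]]
    print("rim z rel tcp",np.median(r[:,2]).round(1),"tool-frame x max",np.percentile(xy[:,0],99).round(1),"y",np.percentile(xy[:,1],[.3,99.7]).round(1))
    yb=np.arange(-L/2+6,L/2-6,6); xs=[np.percentile(xy[abs(xy[:,1]-q)<3,0],98) for q in yb]
    zz=[np.median(r[(abs(xy[:,1]-q)<3)&(xy[:,0]>30),2]) for q in yb]
    print("far edge slope",np.polyfit(yb,xs,1).round(4),"z slope along y",np.polyfit(yb,zz,1).round(4))
    for q in(-1,1):
        k=abs(xy[:,1]-q*L/2)<4; print("z slope along x",np.polyfit(xy[k,0],r[k,2],1).round(4))
E
python3 - <<'E'
from h import *
held(np.load("w2.npz"),(150,175,360,330),96)
go(653.4,-150.5,135,.04); go(653.4,-150.5,18,.04)
E
```

```text
rim z rel tcp -4.5 tool-frame x max 39.6 y [-48.1  47.1]
far edge slope [2.00000e-04 3.95512e+01] z slope along y [-1.00e-03 -2.87e+00]
z slope along x [ 0.0056 -2.8358]
z slope along x [ 0.007  -2.9059]
move [0.0, 0.0, -0.028] [0.1139, -0.0027, 0.0845]
move [0.0, 0.0, -0.028] [0.1139, -0.0028, 0.2015]
```

In the tool's units: 0.113 m / 0.5 = 0.226, 0.08 m / 0.5 = 0.16, -0.028 rad / 3.1416 = -0.0089.

>>> move_arm(motion=[[0, 0, -0.0089, 0.06, -0.002, 0, 0.0], [0, 0, -0.0089, 0.14, -0.004, 0.04, 0.0], [0, 0, -0.0089, 0.2, -0.005, 0.1, 0.0], [0, 0, -0.0089, 0.226, -0.005, 0.16, 0.0], [0, 0, -0.0089, 0.226, -0.005, 0.19, 0.0], [0, 0, -0.0089, 0.226, -0.005, 0.19, 0.0]])

```text
clock: 4.0
eef_pos: [650.7, -152.1, 123.1]
tcp_rot: [-3.141, 0.003, 0.037]
contact_force: [-0.8, -0.8, -2.2]
opening: 0.094
grasp_force: 41.1
```

>>> move_arm(motion=[[0, 0, 0, 0, 0, 0, 0], [0, 0, 0, 0, 0, 0, 0]])

```text
clock: 4.25
eef_pos: [653.0, -152.1, 125.9]
tcp_rot: [3.141, -0.002, 0.038]
contact_force: [-0.3, -0.4, -1.5]
opening: 0.088
grasp_force: 41.1
```

In the tool's units: 0.105 m / 0.5 = 0.21, 0.104 m / 0.5 = 0.208.

>>> move_arm(motion=[[0, 0, 0, 0, -0.0026, 0.04, 0], [0, 0, 0, 0, -0.0026, 0.09, 0], [0, 0, 0, 0, -0.0026, 0.14, 0], [0, 0, 0, 0, -0.0026, 0.18, 0], [0, 0, 0, 0, -0.0026, 0.2, 0], [0, 0, 0, 0, -0.0026, 0.208, 0], [0, 0, 0, 0, -0.0026, 0.21, 0], [0, 0, 0, 0, -0.0026, 0.21, 0]])

```text
clock: 5.25
eef_pos: [653.0, -150.6, 19.9]
tcp_rot: [3.141, -0.001, 0.038]
contact_force: [0.2, 0.7, -2.2]
opening: 0.088
grasp_force: 41.2
```

In the tool's units: -0.1 m / 0.5 = -0.2, 0.001 m / 0.5 = 0.002.

>>> move_arm(motion=[[0, 0, 0, 0, 0, 0.002, 0], [0, 0, 0, 0, 0, 0.004, 0], [0, 0, 0, 0, 0, 0.004, 0], [0, 0, 0, 0, 0, 0.004, 0.03], [0, 0, 0, 0, 0, 0.002, 0.03], [0, 0, 0, 0, 0, -0.01, 0.03], [0, 0, 0, 0, 0, -0.1, 0.03], [0, 0, 0, 0, 0, -0.2, 0.03]])

```text
clock: 6.25
eef_pos: [651.9, -150.3, 119.8]
tcp_rot: [-3.141, 0.002, 0.038]
contact_force: [0.6, -0.5, 0.7]
opening: 0.35
grasp_force: 0.0
```

In the tool's units: -0.12 m / 0.5 = -0.24, -0.112 m / 0.5 = -0.224.

>>> move_arm(motion=[[0, 0, 0, -0.04, 0, -0.1, 0.04], [0, 0, 0, -0.14, 0, -0.2, 0.04], [0, 0, 0, -0.224, 0, -0.24, 0.04], [0, 0, 0, -0.224, 0, -0.24, 0.04], [0, 0, 0, -0.224, 0, -0.24, 0.04]])

```text
clock: 6.88
eef_pos: [541.1, -154.8, 239.6]
tcp_rot: [3.141, -0.001, 0.038]
contact_force: [0.8, -0.0, -0.2]
opening: 0.471
grasp_force: 0.0
```

```bash
python3 - <<'E'
from h import *
p,d,K,T=shot("wrist","w3");np.savez("w3.npz",p=p,d=d,K=K,T=T)
chest(d,K,T,(120,0,380,140))
W=cloud(d,K,T); C,S=np.cos(.04),np.sin(.04)
w=W[:150].reshape(-1,3)-[653,-150.5,0]; w=np.c_[C*w[:,0]+S*w[:,1],-S*w[:,0]+C*w[:,1],w[:,2]]
k=(abs(w[:,0])<44)&(abs(w[:,1])<53)
h=w[k&(w[:,2]>26)&(w[:,2]<33)];print("handle",len(h),np.median(h,0),rect(h[:,:2]))
r=w[k&(w[:,2]>14)&(w[:,2]<21)];print("rim",len(r),np.median(r,0),rect(r[:,:2]))
go(455,296,200,0.0)
E
```

```text
(84, 93) 4526 z50 87.9 [ 651.1 -150.7] [ 98.2 172.1] 1.6095 min [ 600.1 -236.7   84.2] max [702.1 -64.2  90. ]
(54, 62) 3136 z50 58.1 [ 653.1 -150.5] [ 86.7 156.9] 1.6108 min [ 608.2 -229.7   54.2] max [698.5 -71.2  61.8]
(28, 36) 3130 z50 31.8 [ 652.9 -150.6] [ 86.5 131.2] 1.6097 min [ 608.3 -216.6   28.2] max [698.1 -84.3  35.8]
(2, 10) 3881 z50 8.3 [ 642.8 -166.8] [108.4 136.3] 1.6084 min [ 608.4 -203.3    4.4] max [697.  -97.6   9.9]
handle 1135 [ 5.85401841 -0.30944139 30.06211036] (array([-0.1,  0. ]), array([ 86.5, 106. ]), 1.5712)
rim 1714 [ 4.49972012  4.0576682  16.8468737 ] (array([ 0.3, -0.1]), array([ 85.8, 104.5]), 1.5704)
move [-0.0, -0.0, 0.038] [-0.0692, -0.4536, 0.039]
```

Short tray is seated (handle top 30 mm, 0.3 mm off centre). On to the middle tray.

In the tool's units: -0.4536 m / 0.5 = -0.9072, 0.039 m / 0.5 = 0.078, 0.038 rad / 3.1416 = 0.0121.

>>> move_arm(motion=[[0, 0, 0.0121, -0.02, -0.12, 0, 0.04], [0, 0, 0.0121, -0.04, -0.24, 0.02, 0.04], [0, 0, 0.0121, -0.06, -0.36, 0.04, 0.04], [0, 0, 0.0121, -0.08, -0.48, 0.06, 0.04], [0, 0, 0.0121, -0.1, -0.6, 0.078, 0.04], [0, 0, 0.0121, -0.12, -0.72, 0.078, 0.04], [0, 0, 0.0121, -0.138, -0.84, 0.078, 0.04], [0, 0, 0.0121, -0.138, -0.9072, 0.078, 0.04]])

```text
clock: 7.92
eef_pos: [453.8, 299.3, 199.0]
tcp_rot: [3.141, 0.001, 0.002]
contact_force: [0.5, -0.3, -0.5]
opening: 0.472
grasp_force: 0.0
```

>>> move_arm(motion=[[0, 0, 0, 0, 0, 0, 0.04], [0, 0, 0, 0, 0, 0, 0.04]])

```text
clock: 8.18
eef_pos: [454.4, 295.8, 199.2]
tcp_rot: [3.14, 0.001, 0.001]
contact_force: [0.3, 0.8, -0.4]
opening: 0.467
grasp_force: 0.0
```

```bash
python3 - <<'E'
from h import *
print(sensors.sense()["eef_pos"],sensors.sense()["qpos"])
p,d,K,T=shot("wrist","w4");np.savez("w4.npz",p=p,d=d,K=K,T=T)
E
```

```text
[454.38485213 295.79543463 199.22806128] [ 5.74472976e-01  2.60644993e-01  1.84172712e+00 -3.22227545e-04
  1.04114680e+00  2.14488913e+00]
```

View pics/w4.png

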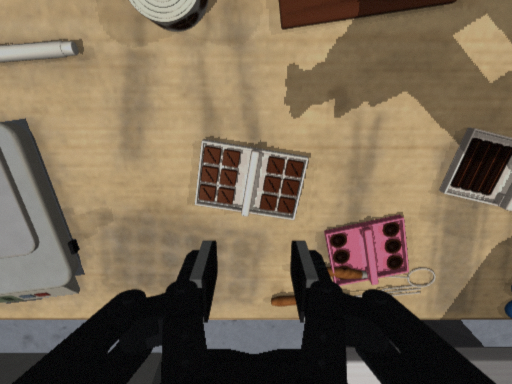

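Middle tray at (251,180), twelve squares, turned a few degrees; pink look-alike at (368,248), clear.

```bash
python3 - <<'E'
from h import *
f=np.load("w4.npz");p,d,K,T=[f[k] for k in("p","d","K","T")]
tray(p,d,K,T,(185,130,320,230),"mid")
go(450,296,40,-.08)
E
```

```text
mid depth outline [438.8 299.5] [ 78.4 121.7] 1.4054
  white contour at z 0 [433.7 299.7] [ 85.3 125.9] 1.4061
  white contour at z 12 [437.4 299.6] [ 82.3 121.4] 1.4061
  handle depth: z [22.6 23.9 24.9] n 535 [438.8 299.4] [ 9.1 77.9] 2.9759 median [441.5 299. ]
move [0.001, 0.001, 0.08] [-0.0043, -0.0009, 0.1594]
```

In the tool's units: 0.187 m / 0.5 = 0.374, -0.0156 m / 0.5 = -0.0312, 0.166 rad / 3.1416 = 0.0528.

>>> move_arm(motion=[[0, 0, 0.0528, -0.0312, -0.0072, 0.1, 0.04], [0, 0, 0.0528, -0.0312, -0.0072, 0.2, 0.04], [0, 0, 0.0528, -0.0312, -0.0072, 0.3, 0.04], [0, 0, 0.0528, -0.0312, -0.0072, 0.354, 0.04], [0, 0, 0.0528, -0.0312, -0.0072, 0.374, 0.04], [0, 0, 0.0528, -0.0312, -0.0072, 0.374, 0.04]])

```text
clock: 8.98
eef_pos: [439.1, 299.0, 13.3]
tcp_rot: [3.141, 0.0, -0.167]
contact_force: [-0.3, -0.5, -0.1]
opening: 0.469
grasp_force: 0.0
```

>>> move_arm(motion=[[0, 0, 0, 0, 0, 0, 0], [0, 0, 0, 0, 0, 0, 0], [0, 0, 0, 0, 0, 0, 0], [0, 0, 0, 0, 0, 0, 0]])

```text
clock: 9.48
eef_pos: [439.7, 300.0, 14.7]
tcp_rot: [-3.14, -0.002, -0.166]
contact_force: [-0.2, -2.1, 5.4]
opening: 0.091
grasp_force: 41.3
```

In the tool's units: 0.29 m / 0.5 = 0.58, -0.23 m / 0.5 = -0.46, -0.206 rad / 3.1416 = -0.0656.

>>> move_arm(motion=[[0, 0, 0, 0, 0, -0.06, 0], [0, 0, -0.0159, 0, 0, -0.16, 0], [0, 0, -0.0318, 0.02, 0.05, -0.26, 0], [0, 0, -0.0477, 0.06, 0.14, -0.34, 0], [0, 0, -0.0656, 0.104, 0.25, -0.4, 0], [0, 0, -0.0656, 0.15, 0.36, -0.44, 0], [0, 0, -0.0656, 0.2, 0.47, -0.46, 0], [0, 0, -0.0656, 0.246, 0.58, -0.46, 0]])

```text
clock: 10.48
eef_pos: [512.8, -7.7, 245.3]
tcp_rot: [3.142, -0.004, 0.04]
contact_force: [1.4, -0.5, -2.1]
opening: 0.093
grasp_force: 40.4
```

```bash
python3 - <<'E'
from h import *
print(sensors.sense()["eef_pos"],sensors.sense()["tcp_rot"])
go(545,-150,240,.04)
E
```

```text
[512.80364768  -7.73179695 245.27477148] [ 3.14151103 -0.00362638  0.04015392]
move [0.0, -0.004, 0.0] [0.0264, 0.1434, 0.0054]
```

In the tool's units: 0.14 m / 0.5 = 0.28, 0.025 m / 0.5 = 0.05.

>>> move_arm(motion=[[0, 0, 0, 0.018, 0.1, 0, 0], [0, 0, 0, 0.038, 0.2, 0, 0], [0, 0, 0, 0.048, 0.26, 0, 0], [0, 0, 0, 0.05, 0.28, 0, 0], [0, 0, 0, 0.05, 0.28, 0, 0], [0, 0, 0, 0.05, 0.28, 0, 0]])

```text
clock: 11.22
eef_pos: [542.3, -143.6, 243.4]
tcp_rot: [-3.141, 0.0, 0.041]
contact_force: [-0.4, 0.6, -1.6]
opening: 0.091
grasp_force: 40.4
```

```bash
python3 - <<'E'
from h import *
p,d,K,T=shot("wrist","w5");np.savez("w5.npz",p=p,d=d,K=K,T=T)
held(np.load("w5.npz"),(110,165,400,330),122)
chest(d,K,T,(120,0,380,140))
go(653,-150.5,150,.04)
E
```

```text
rim z rel tcp -5.1 tool-frame x max 38.3 y [-60.1  61. ]
far edge slope [1.00000e-04 3.81752e+01] z slope along y [ 3.0000e-04 -4.1536e+00]
z slope along x [ 2.6000e-03 -4.0962e+00]
z slope along x [ 3.9000e-03 -4.0521e+00]
(84, 93) 5059 z50 87.9 [ 652.3 -150.6] [100.4 172.5] 1.6109 min [ 600.1 -236.4   84.3] max [704.5 -64.3  90. ]
(54, 62) 2961 z50 58.1 [ 653.2 -150.6] [ 86.4 157. ] 1.6108 min [ 608.1 -229.7   54.2] max [698.4 -71.3  61.8]
(28, 36) 3065 z50 31.8 [ 652.9 -150.6] [ 86.5 131.2] 1.611 min [ 607.9 -216.6   28.1] max [697.8 -84.6  35.5]
(2, 10) 3757 z50 8.2 [ 644.  -171.5] [106.2 145.6] 1.6126 min [ 608.3 -203.4    4.5] max [697.1 -97.7  10. ]
move [-0.0, 0.0, 0.001] [0.1103, 0.0114, 0.0934]
```

View pics/w5.png

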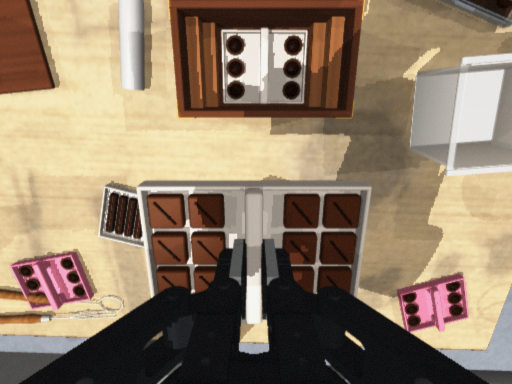

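Short tray sits square in the chest (263,66); the middle tray is held level and square (u 140-370).

In the tool's units: 0.111 m / 0.5 = 0.222, 0.105 m / 0.5 = 0.21.

>>> move_arm(motion=[[0, 0, 0, 0.08, 0.01, 0.04, 0], [0, 0, 0, 0.16, 0.02, 0.1, 0], [0, 0, 0, 0.21, 0.023, 0.16, 0], [0, 0, 0, 0.222, 0.023, 0.186, 0], [0, 0, 0, 0.222, 0.023, 0.186, 0], [0, 0, 0, 0.222, 0.023, 0.186, 0], [0, 0, 0, 0.222, 0.023, 0.186, 0]])

```text
clock: 12.15
eef_pos: [654.0, -152.0, 151.8]
tcp_rot: [3.141, -0.002, 0.04]
contact_force: [-0.1, 0.3, -2.6]
opening: 0.09
grasp_force: 40.4
```

In the tool's units: 0.104 m / 0.5 = 0.208, 0.09 m / 0.5 = 0.18.

>>> move_arm(motion=[[0, 0, 0, -0.0006, -0.0034, 0.04, 0], [0, 0, 0, -0.0006, -0.0034, 0.09, 0], [0, 0, 0, -0.0006, -0.0034, 0.14, 0], [0, 0, 0, -0.0006, -0.0034, 0.18, 0], [0, 0, 0, -0.0006, -0.0034, 0.198, 0], [0, 0, 0, -0.0006, -0.0034, 0.204, 0], [0, 0, 0, -0.0006, -0.0034, 0.208, 0], [0, 0, 0, -0.0006, -0.0034, 0.208, 0]])

```text
clock: 13.15
eef_pos: [654.1, -150.3, 47.0]
tcp_rot: [3.141, -0.001, 0.04]
contact_force: [-0.4, 0.7, -1.5]
opening: 0.085
grasp_force: 40.4
```

In the tool's units: 0.002 m / 0.5 = 0.004, 0.001 m / 0.5 = 0.002.

>>> move_arm(motion=[[0, 0, 0, 0, 0, 0.002, 0], [0, 0, 0, 0, 0, 0.004, 0], [0, 0, 0, 0, 0, 0.004, 0]])

```text
clock: 13.52
eef_pos: [654.1, -150.3, 46.7]
tcp_rot: [3.141, -0.001, 0.04]
contact_force: [-5.9, 1.7, 15.0]
opening: 0.089
grasp_force: 42.4
```

Contact made (15 N up): seated. Release and retreat to the viewing place.

In the tool's units: -0.195 m / 0.5 = -0.39, -0.04 m / 0.5 = -0.08.

>>> move_arm(motion=[[0, 0, 0, 0, 0, -0.002, 0.03], [0, 0, 0, 0, 0, -0.002, 0.03], [0, 0, 0, 0, 0, -0.01, 0.03], [0, 0, 0, 0, 0, -0.1, 0.03], [0, 0, 0, 0, 0, -0.2, 0.03], [0, 0, 0, -0.08, 0, -0.3, 0.04], [0, 0, 0, -0.18, 0, -0.38, 0.04], [0, 0, 0, -0.226, 0, -0.39, 0.04]])

```text
clock: 14.52
eef_pos: [540.0, -155.1, 242.5]
tcp_rot: [3.14, -0.004, 0.04]
contact_force: [-0.1, -0.2, -0.6]
opening: 0.465
grasp_force: 0.0
```

>>> move_arm(motion=[[0, 0, 0, 0, 0, 0, 0.04], [0, 0, 0, 0, 0, 0, 0.04]])

```text
clock: 14.78
eef_pos: [541.4, -154.7, 239.1]
tcp_rot: [3.142, -0.0, 0.04]
contact_force: [0.6, 0.1, 0.3]
opening: 0.47
grasp_force: 0.0
```

```bash
cat >> h.py <<'E'
def seated(d,K,T,L,z0):
    C,S=np.cos(.04),np.sin(.04); w=cloud(d,K,T)[:160].reshape(-1,3)-[653,-150.5,0]
    w=np.c_[C*w[:,0]+S*w[:,1],-S*w[:,0]+C*w[:,1],w[:,2]]
    h=w[(abs(w[:,0])<42)&(abs(w[:,1])<10)&(abs(w[:,2]-z0-24)<4)];print("handle",len(h),np.median(h,0).round(1),rect(h[:,:2]))
    for s in(-1,1):
        r=w[(abs(w[:,0])<36)&(abs(w[:,1]-s*(L/2-1))<4)&(abs(w[:,2]-z0-11)<4)];print("end rim",s,len(r),np.median(r,0).round(1),"slope",np.polyfit(r[:,0],r[:,2],1).round(3))
E
python3 - <<'E'
from h import *
p,d,K,T=shot("wrist","w6");np.savez("w6.npz",p=p,d=d,K=K,T=T)
seated(d,K,T,122,32); s=sensors.sense(); print(s["eef_pos"])
f=np.load("top0.npz");tray(f["p"],f["d"],f["K"],f["T"],(218,190,280,233),"long")
go(440,-15,200,-.2)
E
```

```text
handle 716 [ 4.  -0.9 55.9] (array([ 0.1, -0.6]), array([ 8.8, 76.2]), 0.0052)
end rim -1 318 [  1.7 -59.2  42.9] slope [5.0000e-03 4.2635e+01]
end rim 1 260 [ 1.8 58.5 43.2] slope [-2.0000e-03  4.2807e+01]
[ 541.41068711 -154.65446968  238.75771449]
long depth outline [453.4 -13.6] [123.8 190. ] 1.5123
  white contour at z 0 [446.9 -11.3] [ 78.4 149.1] 1.341
  white contour at z 12 [446.6 -11.4] [ 77.5 147.5] 1.341
  handle depth: z [21.8 24.3 26.4] n 72 [446.4 -11.4] [ 8.7 77.4] 2.9102 median [446.  -11.2]
move [-0.0, 0.0, 0.24] [-0.0958, -0.1436, 0.0388]
```

View pics/w6.png

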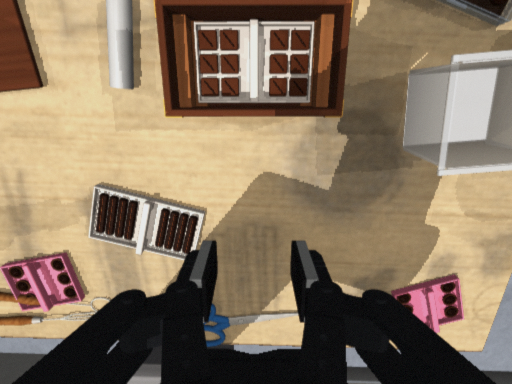

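Middle tray seated level on the lower ledges (handle top 55.9 mm). The long tray is fully visible at (147,220): measure it from here.

```bash
python3 - <<'E'
from h import *
f=np.load("w6.npz");tray(f["p"],f["d"],f["K"],f["T"],(80,175,215,265),"long")
go(446,-11,120,-.23)
E
```

```text
long depth outline [445.8  -9.9] [ 79.  148.3] 1.3415
  white contour at z 0 [437.   -5.1] [ 89.9 153. ] 1.3374
  white contour at z 12 [442.9  -9.7] [ 87.1 148.2] 1.3374
  handle depth: z [21.8 23.8 24.8] n 392 [446.1 -10.5] [ 9.4 77.5] 2.9114 median [448.8 -11.6]
move [-0.0, 0.0, 0.27] [-0.0896, -0.1473, 0.1188]
```

In the tool's units: 0.18 m / 0.5 = 0.36, -0.0896 m / 0.5 = -0.1792, 0.27 rad / 3.1416 = 0.0859.

>>> move_arm(motion=[[0, 0, 0.0286, -0.05, -0.08, 0.04, 0.04], [0, 0, 0.0573, -0.1, -0.17, 0.12, 0.04], [0, 0, 0.0859, -0.15, -0.25, 0.2, 0.04], [0, 0, 0.0859, -0.1792, -0.2956, 0.3, 0.04], [0, 0, 0.0859, -0.1792, -0.2956, 0.36, 0.04], [0, 0, 0.0859, -0.1792, -0.2956, 0.36, 0.04], [0, 0, 0.0859, -0.1792, -0.2956, 0.36, 0.04]])

```text
clock: 15.7
eef_pos: [446.4, -10.6, 59.7]
tcp_rot: [-3.142, -0.0, -0.23]
contact_force: [0.3, -0.7, -0.4]
opening: 0.466
grasp_force: 0.0
```

>>> move_arm(motion=[[0, 0, 0, -0.0008, 0, 0.06, 0.04], [0, 0, 0, -0.0008, 0, 0.088, 0.04], [0, 0, 0, -0.0008, 0, 0.094, 0.04], [0, 0, 0, -0.0008, 0, 0.094, 0.04], [0, 0, 0, -0.0008, 0, 0.094, 0], [0, 0, 0, -0.0008, 0, 0.094, 0], [0, 0, 0, -0.0008, 0, 0.094, 0], [0, 0, 0, -0.0008, 0, 0.094, 0]])

```text
clock: 16.7
eef_pos: [445.4, -10.5, 13.0]
tcp_rot: [-3.141, -0.001, -0.23]
contact_force: [-0.5, -0.4, 7.0]
opening: 0.093
grasp_force: 41.1
```

In the tool's units: -0.237 m / 0.5 = -0.474, -0.22 m / 0.5 = -0.44, -0.27 rad / 3.1416 = -0.0859.

>>> move_arm(motion=[[0, 0, 0, 0, 0, -0.06, 0], [0, 0, -0.0159, 0, 0, -0.16, 0], [0, 0, -0.0382, 0.03, 0.03, -0.26, 0], [0, 0, -0.0637, 0.1, 0.09, -0.36, 0], [0, 0, -0.0859, 0.17, 0.16, -0.44, 0], [0, 0, -0.0859, 0.23, 0.212, -0.474, 0], [0, 0, -0.0859, 0.252, 0.232, -0.474, 0], [0, 0, -0.0859, 0.252, 0.232, -0.474, 0]])

```text
clock: 17.7
eef_pos: [540.4, -152.3, 248.3]
tcp_rot: [-3.141, 0.002, 0.039]
contact_force: [-0.6, 0.3, -1.9]
opening: 0.089
grasp_force: 40.1
```

>>> move_arm(motion=[[0, 0, 0, 0, 0, 0, 0], [0, 0, 0, 0, 0, 0, 0]])

```text
clock: 17.95
eef_pos: [540.2, -151.0, 248.6]
tcp_rot: [-3.141, 0.002, 0.041]
contact_force: [0.3, -0.5, -1.5]
opening: 0.09
grasp_force: 40.1
```

```bash
python3 - <<'E'
from h import *
p,d,K,T=shot("wrist","w7");np.savez("w7.npz",p=p,d=d,K=K,T=T)
held(np.load("w7.npz"),(60,150,450,330),148)
go(653,-150.5,175,.04)
E
```

```text
rim z rel tcp -3.4 tool-frame x max 39.1 y [-73.2  73.8]
far edge slope [-6.00000e-04  3.90632e+01] z slope along y [-7.0000e-04 -2.0971e+00]
z slope along x [ 2.2000e-03 -3.2126e+00]
z slope along x [ 1.3000e-03 -3.2073e+00]
move [-0.0, 0.001, 0.001] [0.1126, 0.0039, 0.0737]
```

View pics/w7.png

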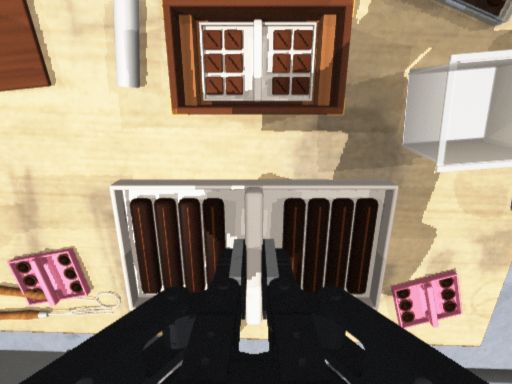

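Long tray held level and square; chest ready above it.

In the tool's units: 0.1126 m / 0.5 = 0.2252, 0.04 m / 0.5 = 0.08.

>>> move_arm(motion=[[0, 0, 0, 0.08, 0.004, 0.04, 0], [0, 0, 0, 0.16, 0.006, 0.08, 0], [0, 0, 0, 0.21, 0.007, 0.12, 0], [0, 0, 0, 0.2252, 0.007, 0.146, 0], [0, 0, 0, 0.2252, 0.007, 0.146, 0], [0, 0, 0, 0.2252, 0.007, 0.146, 0], [0, 0, 0, 0.2252, 0.007, 0.146, 0]])

```text
clock: 18.88
eef_pos: [653.5, -151.4, 177.5]
tcp_rot: [3.141, -0.001, 0.04]
contact_force: [-0.0, -0.5, -1.7]
opening: 0.089
grasp_force: 40.1
```

In the tool's units: 0.105 m / 0.5 = 0.21, -0.0011 m / 0.5 = -0.0022.

>>> move_arm(motion=[[0, 0, 0, -0.001, -0.0022, 0.04, 0], [0, 0, 0, -0.001, -0.0022, 0.09, 0], [0, 0, 0, -0.001, -0.0022, 0.14, 0], [0, 0, 0, -0.001, -0.0022, 0.18, 0], [0, 0, 0, -0.001, -0.0022, 0.2, 0], [0, 0, 0, -0.001, -0.0022, 0.206, 0], [0, 0, 0, -0.001, -0.0022, 0.21, 0], [0, 0, 0, -0.001, -0.0022, 0.21, 0]])

```text
clock: 19.88
eef_pos: [653.6, -150.2, 71.9]
tcp_rot: [3.141, -0.001, 0.04]
contact_force: [0.1, -0.1, -1.1]
opening: 0.086
grasp_force: 40.1
```

In the tool's units: 0.0015 m / 0.5 = 0.003, 0.001 m / 0.5 = 0.002.

>>> move_arm(motion=[[0, 0, 0, 0, 0, 0.002, 0], [0, 0, 0, 0, 0, 0.003, 0]])

```text
clock: 20.12
eef_pos: [653.7, -150.2, 71.0]
tcp_rot: [3.141, -0.001, 0.04]
contact_force: [-3.4, 1.1, 9.3]
opening: 0.094
grasp_force: 41.4
```

In the tool's units: -0.17 m / 0.5 = -0.34, -0.15 m / 0.5 = -0.3.

>>> move_arm(motion=[[0, 0, 0, 0, 0, -0.001, 0.03], [0, 0, 0, 0, 0, -0.001, 0.03], [0, 0, 0, 0, 0, -0.01, 0.03], [0, 0, 0, 0, 0, -0.1, 0.03], [0, 0, 0, -0.04, 0, -0.2, 0.03], [0, 0, 0, -0.12, 0, -0.3, 0.04], [0, 0, 0, -0.2, 0, -0.34, 0.04], [0, 0, 0, -0.2, 0, -0.34, 0.04]])

```text
clock: 21.12
eef_pos: [552.1, -154.4, 242.3]
tcp_rot: [3.141, -0.003, 0.039]
contact_force: [1.4, -0.5, -0.1]
opening: 0.469
grasp_force: 0.0
```

>>> move_arm(motion=[[0, 0, 0, 0, 0, 0, 0.04], [0, 0, 0, 0, 0, 0, 0.04]])

```text
clock: 21.38
eef_pos: [553.7, -153.9, 238.9]
tcp_rot: [-3.141, 0.001, 0.04]
contact_force: [-0.2, -0.1, -0.5]
opening: 0.467
grasp_force: 0.0
```

```bash
python3 - <<'E'
from h import *
p,d,K,T=shot("wrist","w8");np.savez("w8.npz",p=p,d=d,K=K,T=T)
seated(d,K,T,148,58)
go(640,190,200,.13)
E
```

```text
handle 829 [ 3.8 -0.5 81.9] (array([ 0.7, -0.1]), array([ 8.4, 77.8]), 0.0043)
end rim -1 266 [  2.2 -72.4  69.7] slope [2.0000e-03 6.9242e+01]
end rim 1 270 [ 0.9 71.7 69.6] slope [-1.000e-03  6.915e+01]
move [-0.0, 0.001, -0.09] [0.1001, -0.3402, 0.0388]
```

Long tray seated (handle top 81.9 mm, level). Now the lid.

In the tool's units: -0.34 m / 0.5 = -0.68, -0.3 m / 0.5 = -0.6, -0.09 rad / 3.1416 = -0.0286.

>>> move_arm(motion=[[0, 0, -0.0064, 0.03, -0.12, 0.02, 0.06], [0, 0, -0.0127, 0.06, -0.24, 0.04, 0.06], [0, 0, -0.0191, 0.1, -0.36, 0.06, 0.06], [0, 0, -0.0255, 0.14, -0.48, 0.078, 0.06], [0, 0, -0.0286, 0.18, -0.6, 0.078, 0.06], [0, 0, -0.0286, 0.2, -0.68, 0.078, 0.06], [0, 0, -0.0286, 0.2, -0.68, 0.078, 0.06], [0, 0, -0.0286, 0.2, -0.68, 0.078, 0.06]])

```text
clock: 22.42
eef_pos: [639.3, 189.4, 199.7]
tcp_rot: [3.141, 0.002, 0.131]
contact_force: [-0.3, -0.3, -0.4]
opening: 0.703
grasp_force: 0.0
```

```bash
python3 - <<'E'
from h import *
p,d,K,T=shot("wrist","w9");np.savez("w9.npz",p=p,d=d,K=K,T=T)
W=cloud(d,K,T).reshape(-1,3); W=W[(abs(W[:,0]-675)<80)&(abs(W[:,1]-190)<110)]
for lo,hi in((7,16),(29,39)):
    w=W[(W[:,2]>lo)&(W[:,2]<hi)]; print(len(w),np.percentile(w[:,2],[10,50,90]).round(1),rect(w[:,:2]))
print(sensors.sense()["eef_pos"],sensors.sense()["tcp_rot"])
E
```

```text
12477 [11.2 12.1 13.1] (array([658.1, 189.9]), array([100.3, 170.4]), 1.7082)
704 [31.9 33.8 34.9] (array([659. , 190.2]), array([11.9, 64.7]), 0.1366)
[639.32631996 188.76821453 199.97008774] [3.14102310e+00 1.45682441e-03 1.29545475e-01]
```

View pics/w9.png

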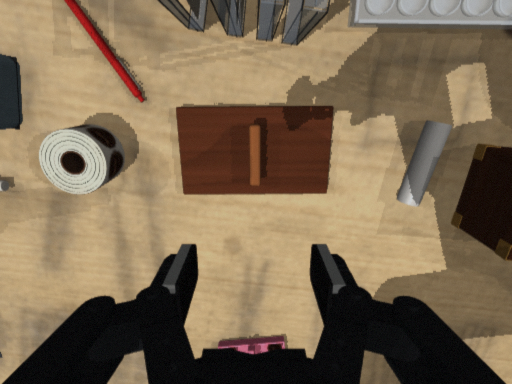

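Lid at (255,150), its bar vertical at u=255; stickers (82,160) and grey cylinder (425,163) are clear of it.

In the tool's units: 0.18 m / 0.5 = 0.36, 0.04 m / 0.5 = 0.08, -0.007 rad / 3.1416 = -0.0022.

>>> move_arm(motion=[[0, 0, -0.0022, 0.038, 0.003, 0.08, 0.04], [0, 0, -0.0022, 0.038, 0.003, 0.18, 0.04], [0, 0, -0.0022, 0.038, 0.003, 0.28, 0.04], [0, 0, -0.0022, 0.038, 0.003, 0.34, 0.04], [0, 0, -0.0022, 0.038, 0.003, 0.36, 0.04], [0, 0, -0.0022, 0.038, 0.003, 0.36, 0.04], [0, 0, -0.0022, 0.038, 0.003, 0.36, 0.04]])

```text
clock: 23.35
eef_pos: [659.9, 190.5, 22.5]
tcp_rot: [-3.141, -0.002, 0.136]
contact_force: [0.2, 0.6, 0.5]
opening: 0.469
grasp_force: 0.0
```

>>> move_arm(motion=[[0, 0, 0, 0, 0, 0, 0], [0, 0, 0, 0, 0, 0, 0], [0, 0, 0, 0, 0, 0, 0], [0, 0, 0, 0, 0, 0, 0]], grip_force=50)

```text
clock: 23.85
eef_pos: [659.4, 190.9, 22.2]
tcp_rot: [-3.141, -0.002, 0.137]
contact_force: [-1.0, -1.7, 7.7]
opening: 0.122
grasp_force: 51.1
```

In the tool's units: 0.305 m / 0.5 = 0.61, 0.26 m / 0.5 = 0.52, 0.097 rad / 3.1416 = 0.0309.

>>> move_arm(motion=[[0, 0, 0, 0, 0, -0.06, 0], [0, 0, 0, -0.02, 0.02, -0.16, 0], [0, 0, 0.0095, -0.06, 0.09, -0.26, 0], [0, 0, 0.0191, -0.11, 0.19, -0.34, 0], [0, 0, 0.0309, -0.16, 0.3, -0.4, 0], [0, 0, 0.0309, -0.21, 0.41, -0.44, 0], [0, 0, 0.0309, -0.26, 0.52, -0.456, 0], [0, 0, 0.0309, -0.3, 0.61, -0.456, 0]])

```text
clock: 24.85
eef_pos: [551.1, -133.7, 249.8]
tcp_rot: [3.141, -0.002, 0.04]
contact_force: [2.4, -1.3, -2.4]
opening: 0.122
grasp_force: 49.8
```

In the tool's units: 0.02 m / 0.5 = 0.04, 0.017 m / 0.5 = 0.034.

>>> move_arm(motion=[[0, 0, 0, -0.006, 0.034, 0, 0], [0, 0, 0, -0.006, 0.04, 0, 0], [0, 0, 0, -0.006, 0.04, 0, 0], [0, 0, 0, -0.006, 0.04, 0, 0]])

```text
clock: 25.35
eef_pos: [549.8, -150.7, 248.5]
tcp_rot: [-3.141, 0.0, 0.041]
contact_force: [0.5, -0.2, -3.2]
opening: 0.124
grasp_force: 49.9
```

```bash
python3 - <<'E'
from h import *
s=sensors.sense(); t=s["eef_pos"]; print(t,s["tcp_rot"],s["opening"])
p,d,K,T=shot("wrist","w10");np.savez("w10.npz",p=p,d=d,K=K,T=T)
y=s["tcp_rot"][2]; C,S=np.cos(y),np.sin(y); r=cloud(d,K,T).reshape(-1,3)-t
r=np.c_[C*r[:,0]+S*r[:,1],S*r[:,0]-C*r[:,1],r[:,2]]
b=r[(r[:,2]>-16)&(r[:,2]<-3)&(abs(r[:,0])<60)&(abs(r[:,1])<100)]
far=b[b[:,0]>30]; print("board z",np.median(far[:,2]).round(1),"x",np.percentile(b[:,0],[1,99.5]).round(1),"y",np.percentile(far[:,1],[.5,99.5]).round(1))
q=np.arange(-75,76,10); xs=[np.percentile(b[abs(b[:,1]-k)<5,0],98) for k in q]; print("edge",np.polyfit(q,xs,1).round(4))
A=np.c_[b[:,:2],np.ones(len(b))]; print("tilt",np.linalg.lstsq(A,b[:,2],rcond=None)[0].round(4))
go(653,-150.5,180,.04)
E
```

```text
[ 549.76434378 -150.708116    248.50668005] [-3.14109205e+00  4.14203152e-04  4.13916032e-02] 0.12371712163237324
board z -10.2 x [-39.1  49.2] y [-82.7  83.7]
edge [-2.00000e-04  4.88533e+01]
tilt [-6.80000e-03  5.00000e-04 -1.00443e+01]
move [-0.0, 0.0, 0.001] [0.1032, 0.004, 0.0685]
```

View pics/w10.png

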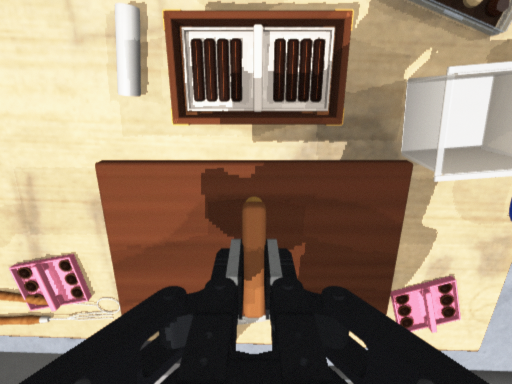

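All trays are in the chest (u 165-352, v 12-124), the lid hangs level and square.

>>> move_arm(motion=[[0, 0, 0, 0.08, 0.004, 0.02, 0], [0, 0, 0, 0.16, 0.006, 0.06, 0], [0, 0, 0, 0.2, 0.007, 0.12, 0], [0, 0, 0, 0.208, 0.007, 0.16, 0], [0, 0, 0, 0.208, 0.007, 0.16, 0], [0, 0, 0, 0.208, 0.007, 0.16, 0], [0, 0, 0, 0.208, 0.007, 0.16, 0]])

```text
clock: 26.28
eef_pos: [653.8, -151.7, 170.4]
tcp_rot: [3.141, -0.002, 0.04]
contact_force: [0.5, 0.3, -2.9]
opening: 0.117
grasp_force: 49.8
```

>>> move_arm(motion=[[0, 0, 0, 0.0006, -0.003, 0.04, 0], [0, 0, 0, 0.0006, -0.003, 0.08, 0], [0, 0, 0, 0.0006, -0.003, 0.11, 0], [0, 0, 0, 0.0006, -0.003, 0.122, 0], [0, 0, 0, 0.0006, -0.003, 0.126, 0], [0, 0, 0, 0.0006, -0.003, 0.128, 0], [0, 0, 0, 0.0006, -0.003, 0.128, 0]])

```text
clock: 27.15
eef_pos: [652.9, -149.8, 106.1]
tcp_rot: [-3.141, 0.002, 0.04]
contact_force: [-9.5, 1.4, 13.1]
opening: 0.123
grasp_force: 51.9
```

In the tool's units: 0.001 m / 0.5 = 0.002.

>>> move_arm(motion=[[0, 0, 0, 0, 0, 0.002, 0], [0, 0, 0, 0, 0, 0.002, 0]])

```text
clock: 27.4
eef_pos: [652.9, -149.8, 106.1]
tcp_rot: [-3.141, 0.002, 0.04]
contact_force: [-11.8, 3.6, 20.3]
opening: 0.12
grasp_force: 52.8
```

In the tool's units: -0.14 m / 0.5 = -0.28, -0.04 m / 0.5 = -0.08.

>>> move_arm(motion=[[0, 0, 0, 0, 0, -0.002, 0], [0, 0, 0, 0, 0, -0.002, 0.04], [0, 0, 0, 0, 0, -0.002, 0.04], [0, 0, 0, 0, 0, -0.01, 0.04], [0, 0, 0, 0, 0, -0.1, 0.04], [0, 0, 0, -0.08, 0, -0.2, 0.04], [0, 0, 0, -0.18, 0, -0.26, 0.04], [0, 0, 0, -0.2, 0, -0.28, 0.04]])

```text
clock: 28.4
eef_pos: [552.4, -154.2, 246.2]
tcp_rot: [3.141, -0.002, 0.039]
contact_force: [0.2, -0.5, 0.7]
opening: 0.467
grasp_force: 0.0
```

>>> move_arm(motion=[[0, 0, 0, 0, 0, 0, 0.04], [0, 0, 0, 0, 0, 0, 0.04], [0, 0, 0, 0, 0, 0, 0.04]])

```text
clock: 28.78
eef_pos: [554.3, -153.7, 242.5]
tcp_rot: [-3.141, 0.002, 0.04]
contact_force: [-0.6, -0.3, 0.2]
opening: 0.469
grasp_force: 0.0
```

```bash
python3 - <<'E'
from h import *
p,d,K,T=shot("wrist","w11")
W=cloud(d,K,T)[:200].reshape(-1,3); W=W[(abs(W[:,0]-653)<70)&(abs(W[:,1]+150)<110)]
for lo,hi in((91,101),(113,123)):
    w=W[(W[:,2]>lo)&(W[:,2]<hi)]; print(len(w),np.percentile(w[:,2],[10,50,90]).round(1),rect(w[:,:2]))
w=W[(W[:,2]>91)&(W[:,2]<101)]; print("tilt",np.linalg.lstsq(np.c_[w[:,:2],np.ones(len(w))],w[:,2],rcond=None)[0].round(4))
print(sensors.sense()["eef_pos"])
E
```

```text
20809 [95.1 96.1 97.1] (array([ 652.5, -150.4]), array([ 99. , 170.5]), 1.6105)
1169 [116.3 117.7 118.8] (array([ 652. , -150.6]), array([11.5, 65. ]), 0.0319)
tilt [-1.00000e-03 -8.00000e-04  9.66326e+01]
[ 554.19291395 -153.75117379  242.56188236]
```

View pics/w11.png

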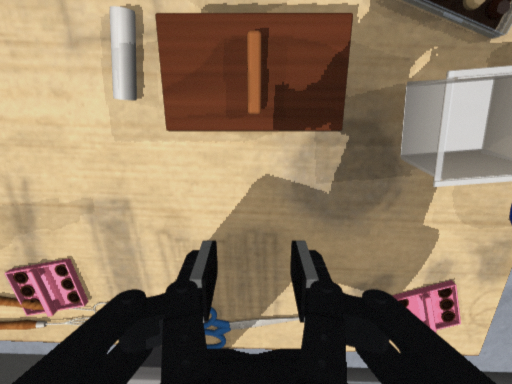

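The lid is home: board top at 96.1 mm (88 + 8), level to about 1 mrad, within about 1 mm of the chest's centre, and the gripper is clear. Handing in.

```bash
python3 -c "
from rig import order
print(order.sign_off())"
```

```text
the job is handed in; nothing more can be done
None
```

The chest is loaded and handed in after about 29 s on the robot clock: each tray measured level on its own step, the lid home on the rim, and the stickers and tub left untouched; the sign-off returned no verdict.

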